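# Refit the control knob of a gas heater and hold it pressed in

## Task

The gas heater on the nursery bench has lost its control knob, the black one with the pointed finger grip: pick it up, turn it so that its D-shaped hole matches the flat of the heater's spindle, and push it fully onto the spindle. Then keep pressing, so that knob and spindle go all the way in against the spring, as for holding a pilot open, and finish while still holding the knob pressed in. Leave the other things on the bench where they are.

Things in the scene. Friction and masses are not known exactly. Their poses are not given: they have to be found in the camera images.
- knob_mid (a point): The heater's black control knob, 36 mm tall, standing right way up: round skirt 44 mm across and 18 mm tall, on it an upright finger grip 18 mm tall, 12 mm thick, along x. The grip's sides are flat and parallel from x = -14 to +17 mm; it tapers to a point at x = -21 mm (white line on top). Origin on the axis at half height, level with the skirt's top: 18 mm below the top, 18 mm above the underside. z up.
- knob_point (a point): The narrow end of the knob's finger grip, 21 mm to -x of the knob's axis, 30 mm above its underside.
- knob: The same knob (about 100 g); origin at the centre of its underside, axes as above. From the underside a D-shaped hole goes 14 mm up: a bore 13 mm across with a flat 3.3 mm from the axis on the -x side, right under the grip's point; the bore's round side has a 1.5 mm countersink at the mouth. It stands in one of three places on the bench, the round knob and the handwheel in the other two.
- spindle_tip (a point): Centre of the top end of the heater's bare valve spindle: upright steel, 12 mm across, D-cut over its top 17 mm, flat 2.8 mm from the axis, round edge chamfered 1.2 mm. The flat faces -x (the heater's front); the knob goes on only with its x axis along this x axis. Tip 25 mm above the console. It does not turn, but moves with the push. z up. Knob fully on: hole's end rests on the tip, knob's mid point 4 mm above this point.
- spindle (a joint): How far the spindle is pushed straight down, m: 0 at rest (out), 0.005 fully in, at a stop. A spring holds it out: 8 N to start it, 12 N at 5 mm; it springs back when let go. Fully in, the knob's underside is still 3 mm clear of the flat collar round the spindle (30 mm across, 3 mm high).
- heater: Grey steel gas heater, 200 deep (x) by 300 wide (y), top 200 mm above the bench, fixed. Origin: centre of its underside. Front (-x): radiant opening with wire guard. Top: warm-air slots to +y, console to -y: bare metal plate 202 mm above the bench with the spindle at x = -45, y = -85 mm and a low igniter button (9 mm high) 90 mm behind it. Bar handles on the sides stand out 31 mm.
- round_knob_mid (a point): Bystander: a plain round fluted black knob with no grip or point, 42 mm across, 24 mm tall; point at its centre.
- handwheel_mid (a point): Bystander: steel tap handwheel, 56 mm across, 14 mm tall, lying flat; point on its axis 6 mm up.
- wide_coil_mid (a point): Bystander: coil of dark training wire, 130 mm across, 25 mm tall; point at its centre.
- small_coil_mid (a point): Bystander: coil of dark training wire, 90 mm across, 20 mm tall; point at its centre.
- pot_mid (a point): Bystander: terracotta pot, 90 mm across, 75 mm tall; point at its centre.
- screwdriver_mid (a point): Bystander: screwdriver lying between the robot and the heater; point near its middle.
- spanner_mid (a point): Bystander: steel spanner lying left of the heater; point near its middle.
Not all that is in view belongs to the job. Leave any blue, purple or turquoise look-alike of the knob alone.

How it is judged:
By the outcome, as a careful person would: the job done as asked, in the order asked, and still so for the second after the job is handed in, while the arm keeps its last pose, push and grip.
It also fails if it takes over 40 s, if anything falls off the work surface, if the arm or the gripper's body presses on something with over 40 N, if the wrist force passes 120 N, or if a joint passes its speed limit or range.

## Robot

A 7-joint arm with a two-finger parallel gripper is mounted at the origin on the work surface. World frame = base frame: x ahead of the robot, y to its left, z up, the work surface at z = 0. Lengths are in m, angles in rad, forces in N, time in s.
With the tool pointing down it reaches from about 0.425 to 0.95 m from the base axis. Payload 4.7 kg.
Tool frame: the origin (TCP) lies between the finger pads; the fingertips stand 25 mm ahead of it and the grasp point (between the pads) lies 6 mm ahead of it; x points along the fingers, z is the direction in which the jaws open and shut, and the axes are right-handed (so a half turn about x gives the same grasp; the last joint's range is limited). The gripper opens to 85 mm and grips with 20 to 120 N. Pads are 22 mm wide; open, the fingers measure 114 mm over their backs; the gripper's body (76 mm by 85 mm) begins 54 mm behind the grasp point. The pads swing forward as they close: fully open they stand 13 mm farther back than shut.
Start: joints at [-0.029, 0.469, -0.049, 1.532, 0.024, 1.141, -0.082], TCP at [0.675, 0, 0.256] pointing down, gripper open.
Joint ranges: [-2.59, 2.59], [-0.33, 1.99], [-1.39, 1.29], [0.1, 2.45], [-1.04, 4.18], [0.21, 1.99], [-2.66, 2.66]. Speed limits (rad/s): [2.57, 2.57, 3.14, 3.14, 3.14, 3.14, 3.14].

## Interface

Orientations are given as a 3x3 rotation matrix whose columns are the frame's x, y, z axes.
In Python, from rig import * gives the robot as it stands. Calls block until the motion is done:
- movep(position, orientation): joint-space move of the TCP to a pose.
- move_l(position, attitude=None, feed=0.15, until_force=None): straight line of the TCP; attitude=None keeps the orientation; feed is the mean speed in m/s. With until_force (N) it stops when the force on the tool has changed by that much, and returns True; else False.
- move_joints(angles): joint-space move.
- command_gripper(opening, newtons=None): finger opening in m; newtons is the grip in N (None keeps the last); returns when the fingers have stopped.
- sleep(seconds).
- inverse_kinematics(position, orientation): joint angles nearest the present ones, or None.
- sense(): the state.
- camera(name): name is "scene" or "side" or "wrist"; returns (picture, depth): 384x512x3 uint8, red, green, blue; 384x512 float32, m along the optical axis (not along the pixel's ray), 0 where there is no reading.
- camera_params(name): a dict with "K" (3x3 intrinsics, pixels), "position" and "rotation" of the camera in the world; the wrist camera has in their place "tool_from_camera" (4x4, takes a point from camera to tool coordinates, whose origin is the TCP and whose axes are the tool frame's). Camera axes: x right, y down, z forward; pixel columns grow to the right and rows downward; lengths in m; the calibration is good to about 2 mm. A picture is of the moment at which its call begins: read the wrist's pose just before it. camera_params takes no time and is no camera call.
A pose or a line that the arm cannot do raises Unreachable and nothing moves.
- finish_job(): hands the job in, once; it reports no verdict.
The state is a dict: "time_s": time; "joint_pos": joint angles; "qd": joint speeds; "joint_efforts": joint torques, N m; "position": TCP position; "tcp_rot": TCP orientation; "wrist_force": force on the tool from outside, world axes, zero at the start; "ft_torque": the same for the moment, N m; "finger_gap": finger opening in m.
Only numpy, scipy, OpenCV 4.12 (cv2) and the standard library are available. Lean on these libraries where they do the work, as an engineer would, in place of code of your own. Each camera call takes 0.05 s, during which the arm holds its last target.

## Working session

There is one attempt and no reset: what is moved stays moved. The work goes in short steps, each a Python script; the robot and the scene stay as the last script left them, time stands still between calls to the robot, and variables do not carry over. Pictures are saved under pics/ and viewed, and the job is handed in when it is done.

```bash
mkdir -p pics; ls; python3 - <<'E'
from rig import *
import cv2, numpy as np
s=sense();print(s)
for n in ["scene","side","wrist"]:
    p,d=camera(n);cv2.imwrite(f"pics/{n}0.png",p[:,:,::-1]);np.save(f"pics/{n}0.npy",d);np.save(f"pics/{n}0rgb.npy",p)
    print(n,camera_params(n))
E
```

```text
pics
{'time_s': 0.0, 'joint_pos': array([-0.02891067,  0.4694504 , -0.04857917,  1.53370558,  0.02408858,
        1.14098815, -0.08230253]), 'qd': array([-0.00254649,  0.00120001, -0.00041318, -0.00051293,  0.00310623,
       -0.00042212, -0.00114529]), 'joint_efforts': array([ 1.18357209e-03, -5.10321057e+01, -4.63755790e-02, -2.37716943e+01,
        1.05899444e-02,  7.35067850e-03,  1.56414734e-05]), 'position': array([6.74461358e-01, 1.31098239e-05, 2.55250342e-01]), 'tcp_rot': array([[-1.96513277e-03, -2.12542855e-05,  9.99998069e-01],
       [-6.91530511e-05,  9.99999997e-01,  2.11184313e-05],
       [-9.99998067e-01, -6.91114171e-05, -1.96513423e-03]]), 'wrist_force': array([-0.17370618,  0.94747692,  0.32628878]), 'ft_torque': array([ 0.01210865,  0.02618391, -0.02862745]), 'finger_gap': 0.08537949582396294}
scene {'K': array([[482.82043604,   0.        , 262.95557447],
       [  0.        , 482.82043604, 192.13028454],
       [  0.        ,   0.        ,   1.        ]]), 'position': array([ 1.12840322, -0.66707439,  1.58998337]), 'rotation': array([[ 0.781064  ,  0.51900982, 
[... 324 characters left out ...]
0.86378152]), 'rotation': array([[ 0.75606932, -0.35995292,  0.54661968],
       [-0.65437295, -0.39984429,  0.6418104 ],
       [-0.01245877, -0.84294628, -0.53785346]])}
wrist {'K': array([[306.57664939,   0.        , 255.32034635],
       [  0.        , 306.57664939, 195.60711608],
       [  0.        ,   0.        ,   1.        ]]), 'tool_from_camera': array([[ 1.54113377e-03, -3.15771921e-01,  9.48833873e-01,
        -1.16527310e-01],
       [-8.50276913e-04, -9.48835071e-01, -3.15770938e-01,
         8.11204865e-02],
       [ 9.99998451e-01, -3.20126279e-04, -1.73077535e-03,
        -7.96139673e-04],
       [ 0.00000000e+00,  0.00000000e+00,  0.00000000e+00,
         1.00000000e+00]])}
```

View pics/scene0.png

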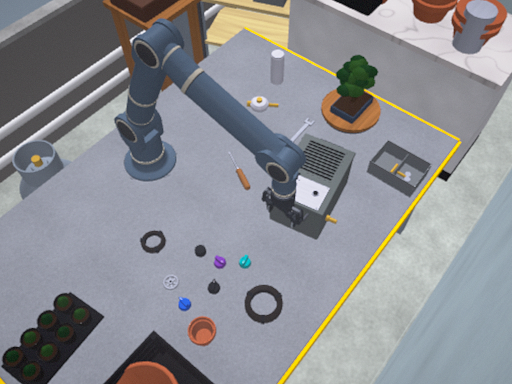

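View pics/side0.png

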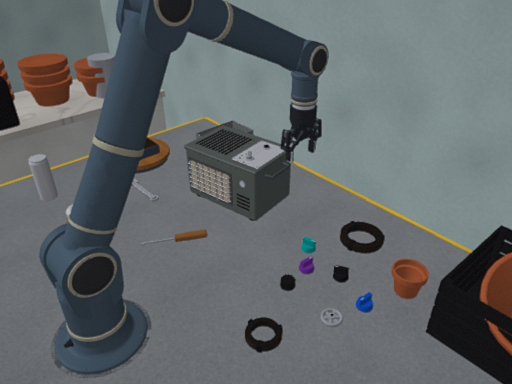

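View pics/wrist0.png

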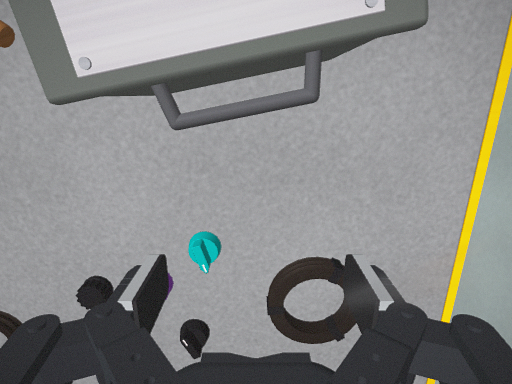

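```bash
python3 - <<'E'
import cv2,numpy as np
s=cv2.imread("pics/scene0.png");d=cv2.imread("pics/side0.png")
a=cv2.resize(s[235:305,165:265],None,fx=5,fy=5,interpolation=cv2.INTER_CUBIC)
a2=cv2.resize(s[160:220,280:360],(500,375),interpolation=cv2.INTER_CUBIC)
b=cv2.resize(d[230:330,270:390],(420,350),interpolation=cv2.INTER_CUBIC)
cv2.imwrite("pics/c1.png",a);cv2.imwrite("pics/c2.png",a2);cv2.imwrite("pics/c3.png",b)
E
```

```text
(no output)
```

View pics/c1.png

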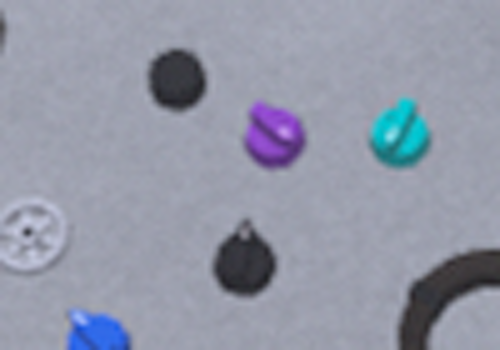

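View pics/c2.png

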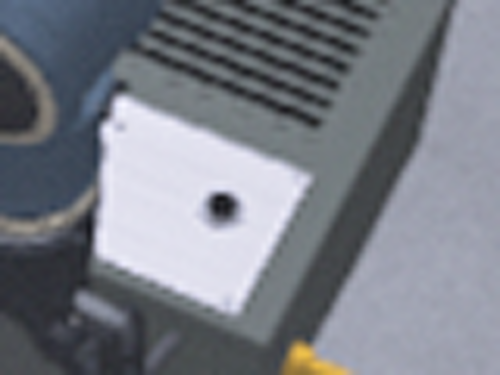

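View pics/c3.png

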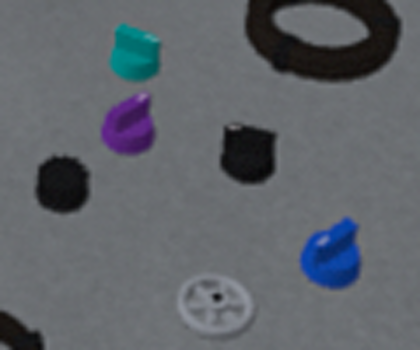

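The black knob with a point is at scene (214,287), which is wrist (195,337). The black one at (200,250) is plain and fluted, so it is the round knob. The blue (184,303), purple (220,262) and turquoise (245,261) ones are look-alikes. In the crop only (214,287) is black with a pointed grip and white line, so that's the one. Next I measure it coarsely, then look closer.

```bash
cat > h.py <<'E'
import numpy as np, cv2
from rig import *
def cam_pose(n,s=None):
    c=camera_params(n)
    if n!="wrist": return c["K"],c["position"],c["rotation"]
    s=s or sense(); T=c["tool_from_camera"]; R=s["tcp_rot"]
    return c["K"],s["position"]+R@T[:3,3],R@T[:3,:3]
def ray(K,p,R,u,v):
    d=R@np.linalg.solve(K,[u,v,1.]); return p,d
def at_z(P,u,v,z):
    p,d=ray(*P,u,v); return p+d*(z-p[2])/d[2]
def at_d(P,u,v,dep):
    p,d=ray(*P,u,v); return p+d*dep
def proj(P,X):
    K,p,R=P; c=R.T@(np.asarray(X)-p); q=K@c; return q[:2]/q[2]
def snap(n,name):
    s=sense(); P=cam_pose(n,s); im,d=camera(n)
    cv2.imwrite(f"pics/{name}.png",im[:,:,::-1]); np.savez(f"pics/{name}.npz",im=im,d=d,K=P[0],p=P[1],R=P[2]); return P,im,d
def load(name):
    z=np.load(f"pics/{name}.npz"); return (z["K"],z["p"],z["R"]),z["im"],z["d"]
def down(yaw):  # jaw axis z_tool = (cos,sin,0); x tool down
    z=np.array([np.cos(yaw),np.sin(yaw),0]);x=np.array([0,0,-1.]);return np.c_[x,np.cross(z,x),z]
E
python3 - <<'E'
from h import *
P=cam_pose("scene");S=cam_pose("side");W=cam_pose("wrist")
print("knob scene",at_z(P,214,288,.018),"side",at_z(S,341,274,.018), "wrist",at_z(W,193,335,.018))
print("point", at_z(P,214,281,.036))
print("spindle side",at_z(S,250,157,.215), "ign scene",at_z(P,315.5,193.0,.21),"ign side",at_z(S,267,147,.21))
d=np.load("pics/wrist0.npy");print(d[335,193],d[250,205])
E
```

```text
knob scene [ 0.58815934 -0.25855157  0.018     ] side [ 0.57678017 -0.26134827  0.018     ] wrist [ 0.58318324 -0.24756138  0.018     ]
point [ 0.57718106 -0.24408464  0.036     ]
spindle side [0.59432485 0.13684821 0.215     ] ign scene [0.69441577 0.16878643 0.21      ] ign side [0.68564767 0.15814011 0.21      ]
0.43614975 0.3895137
```

```bash
python3 - <<'E'
from h import *
movep([0.585,-0.245,0.20],down(0)); P,im,d=snap("wrist","w1"); print(sense()["time_s"])
print(proj(P,[.585,-.255,.018]))
E
```

```text
1.2417
[255.00002784 190.01881654]
```

View pics/w1.png

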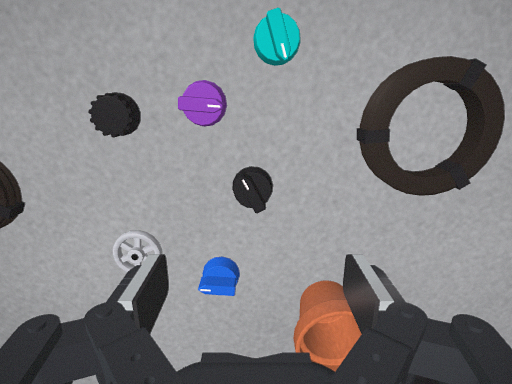

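```bash
python3 - <<'E'
from h import *
P,im,d=load("w1")
c=im[155:225,220:290,::-1]; c=cv2.convertScaleAbs(c,alpha=2.2,beta=10)
cv2.imwrite("pics/c4.png",cv2.resize(c,None,fx=8,fy=8,interpolation=cv2.INTER_CUBIC))
E
```

```text
(no output)
```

View pics/c4.png

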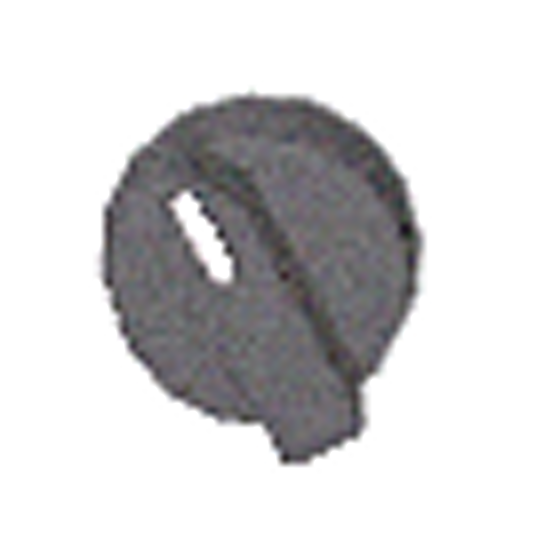

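```bash
cat >> h.py <<'E'
def cloud(P,d):
    K,p,R=P; v,u=np.mgrid[:d.shape[0],:d.shape[1]]
    c=np.stack([(u-K[0,2])/K[0,0]*d,(v-K[1,2])/K[1,1]*d,d],-1); return c@R.T+p
E
python3 - <<'E'
from h import *
P,im,d=load("w1"); X=cloud(P,d)
reg=np.zeros(d.shape,bool);reg[155:225,220:290]=1
z=X[...,2]; print("bench z",np.median(z[155:225,280:290]))
print(np.histogram(z[reg&(z>.008)],bins=np.arange(.008,.044,.002)))
t=reg&(z>.030)&(im.max(-1)<400)
q=X[t][:,:2]; r=cv2.minAreaRect((q*1000).astype(np.float32)); print(r, len(q))
m=q.mean(0);w,V=np.linalg.eigh(np.cov((q-m).T));print(m,np.degrees(np.arctan2(V[1,1],V[0,1])))
s=reg&(z>.012)&(z<.022); q=X[reg&(z>.010)]; print(cv2.minEnclosingCircle((X[s][:,:2]*1000).astype(np.float32)))
# white line
wl=reg&(im.min(-1)>190)&(z>.03); print(X[wl].mean(0),wl.sum())
q=X[wl][:,:2];w,V=np.linalg.eigh(np.cov((q-q.mean(0)).T));print(np.degrees(np.arctan2(V[1,1],V[0,1])))
E
```

```text
bench z -0.0010719086346935025
(array([ 37,  34,  36,  90, 490,  51,  11,  17,  11,  13,  14,  13,  77,
       366,  22,   0,   0]), array([0.008, 0.01 , 0.012, 0.014, 0.016, 0.018, 0.02 , 0.022, 0.024,
       0.026, 0.028, 0.03 , 0.032, 0.034, 0.036, 0.038, 0.04 , 0.042]))
((579.194091796875, -218.52175903320312), (22.43214225769043, 111.65502166748047), 5.36086893081665) 503
[ 0.5821887  -0.24982241] 93.73591409445224
((581.8898315429688, -254.4062957763672), 20.479026794433594)
[ 0.57542824 -0.24371325  0.03495087] 19
121.0666110045768
```

```bash
python3 - <<'E'
from h import *
from scipy.optimize import minimize
P,im,d=load("w1"); X=cloud(P,d); z=X[...,2]
n=np.hypot(X[...,0]-.582,X[...,1]-.254)  # dummy
n=np.hypot(X[...,0]-.582,X[...,1]+.254)
q=X[(n<.03)&(z>.0325)][:,:2]
r=cv2.minAreaRect((q*1000).astype(np.float32));print(r,cv2.boxPoints(r),len(q))
q2=X[(n<.028)&(z>.010)&(z<.021)][:,:2]; h=cv2.convexHull((q2*1000).astype(np.float32))
print(cv2.fitEllipse(h))
E
```

```text
((589.9970703125, -245.3897705078125), (35.77031707763672, 47.75956344604492), 27.74110984802246) [[ 563.0522  -232.57986]
 [ 585.28314 -274.84995]
 [ 616.94196 -258.19968]
 [ 594.711   -215.9296 ]] 4347
((582.10205078125, -254.6819305419922), (39.528690338134766, 40.63767623901367), 63.31137466430664)
```

```bash
python3 - <<'E'
from h import *
P,im,d=load("w1"); X=cloud(P,d); z=X[...,2]
n=np.hypot(X[...,0]-.582,X[...,1]+.254)
q=X[(n<.03)&(z>.0325)&(z<.042)][:,:2]
r=cv2.minAreaRect((q*1000).astype(np.float32));print(r,len(q))
m=q.mean(0);w,V=np.linalg.eigh(np.cov((q-m).T));a=V[:,1];a*=np.sign(a[1]);
print(m,np.degrees(np.arctan2(a[1],a[0])))
t=(q-m)@a; print("ends",m+a*t.min(),m+a*t.max(),np.ptp(t)); print("axis est from top (tail +17..)", m+a*t.min()+a*.0175, m+a*t.max()-a*.0205)
c=np.array([np.mean((q-m)@V[:,0])]);p=(q-m)@V[:,0]
b=abs(t)<.008; print("width",p[b].min(),p[b].max())
E
```

```text
((581.3733520507812, -254.15335083007812), (12.365520477294922, 40.21000671386719), 28.62342643737793) 462
[ 0.58187961 -0.25449749] 118.46723160881176
ends [ 0.59120649 -0.2716989 ] [ 0.57203883 -0.23634827] 0.040212762507789754
axis est from top (tail +17..) [ 0.582865   -0.25631483] [ 0.58181028 -0.25436961]
width -0.005908156218729814 0.006462205827141122
```

Enlarged crop c4 confirms the choice: black skirt, grip with the white line near its point (px 246,185), square tail at (261,210). The point faces about 118° in world. I now take a closer look in the grasp orientation, so that camera bias cancels later.

```bash
python3 - <<'E'
from h import *
movep([0.582,-0.2545,0.17],down(np.radians(28.5))); P,im,d=snap("wrist","w2"); print(sense()["time_s"],sense()["joint_pos"],sense()["position"])
X=cloud(P,d); z=X[...,2]
n=np.hypot(X[...,0]-.582,X[...,1]+.2545)
m_=(n<.03)&(z>.0325)&(z<.042);q=X[m_][:,:2]
r=cv2.minAreaRect((q*1000).astype(np.float32));print(r,len(q))
m=q.mean(0);w,V=np.linalg.eigh(np.cov((q-m).T));a=V[:,1];a*=np.sign(a[1]);
print(m,np.degrees(np.arctan2(a[1],a[0])))
t=(q-m)@a; print(np.ptp(t), m+a*t.max()-a*.0207)
q2=X[(n<.028)&(z>.010)&(z<.021)][:,:2]; h=cv2.convexHull((q2*1000).astype(np.float32))
print(cv2.fitEllipse(h))
u,v=proj(P,[.582,-.2545,.03]).astype(int);print(u,v)
c=cv2.convertScaleAbs(im[v-45:v+45,u-45:u+45,::-1],alpha=2.2,beta=10)
cv2.imwrite("pics/c5.png",cv2.resize(c,None,fx=6,fy=6,interpolation=cv2.INTER_CUBIC))
E
```

```text
1.8083 [ 0.41988913  0.48779464 -0.10461118  1.71570403  0.06000269  0.93993285
  0.7892912 ] [ 0.58310339 -0.25337091  0.17065445]
((581.556396484375, -253.94656372070312), (11.502480506896973, 39.48626708984375), 28.090131759643555) 567
[ 0.58178764 -0.25462005] 118.65951977796384
0.03953903907654861 [ 0.58190743 -0.25483921]
((581.6820678710938, -254.76463317871094), (39.97719955444336, 40.330108642578125), 178.83648681640625)
254 192
```

View pics/c5.png

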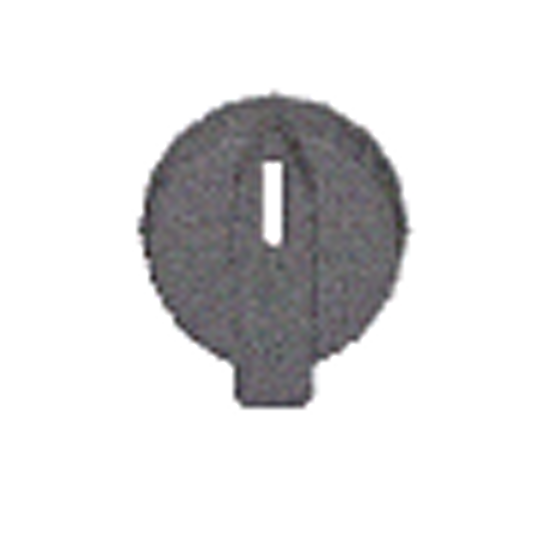

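View pics/w2.png

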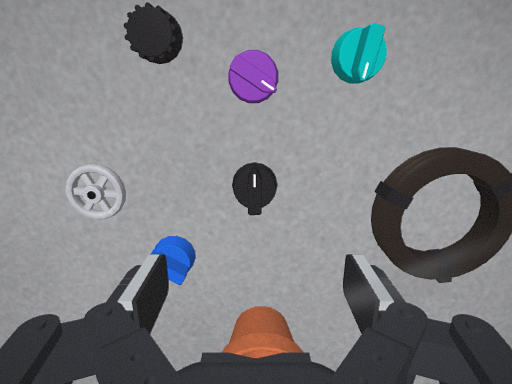

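```bash
python3 - <<'E'
from h import *
R=down(np.radians(28.5)); c=[.5818,-.2548]
command_gripper(0.045,40)
move_l([*c,0.09],R,feed=.15)
sleep(.2); s=sense(); print(s["time_s"],s["position"],s["wrist_force"],s["finger_gap"])
r=move_l([*c,0.0465],R,feed=.08,until_force=6); sleep(.15); s=sense(); print(r,s["position"],s["wrist_force"])
snap("wrist","w3")
E
```

```text
3.1667 [ 0.58253927 -0.25509772  0.09128082] [-0.233802    0.09565049 -0.04505962] 0.0450810240476251
False [ 0.58226101 -0.25497196  0.04706625] [ 1.04671112  0.01910881 -0.31738939]
```

View pics/w3.png

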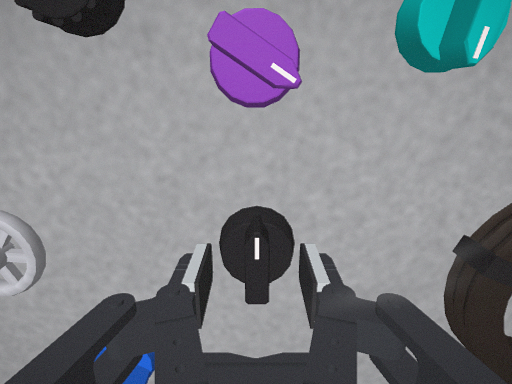

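The grip (257,265) lies between the pads, centred and parallel. Closing.

```bash
python3 - <<'E'
from h import *
command_gripper(0.0,70); s=sense(); print(s["time_s"],s["position"],s["wrist_force"],s["finger_gap"])
R=down(np.radians(28.5))
move_l([.5818,-.2548,.14],R,feed=.15); sleep(.15); s=sense(); print(s["time_s"],s["position"],s["wrist_force"],s["finger_gap"])
snap("wrist","w4")
E
```

```text
4.4583 [ 0.58212677 -0.2548915   0.04696175] [-0.41151125  0.07185998  3.26202953] 0.009880836949230054
5.3833 [ 0.58095969 -0.2544724   0.13848386] [ 0.53385597 -0.72866766 -1.16275816] 0.010152658735666217
```

View pics/w4.png

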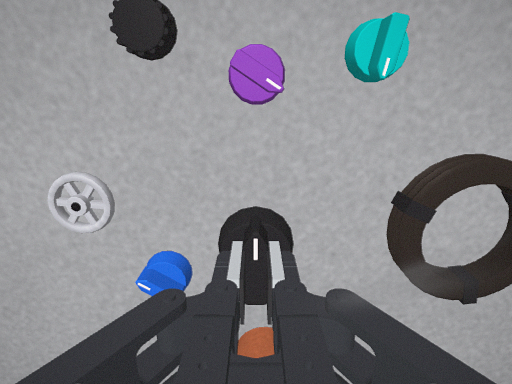

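```bash
python3 - <<'E'
from h import *
R=down(np.radians(28.5))
move_l([.5818,-.2548,.34],R,feed=.25)
R2=down(np.radians(102))
print(inverse_kinematics([.626,.149,.37],R2))
movep([.626,.149,.37],R2); sleep(.3)
s=sense(); print(s["time_s"],s["position"],s["joint_pos"],s["wrist_force"],s["finger_gap"])
P,im,d=snap("wrist","w5")
E
```

```text
[ 0.04608617  0.38924293 -0.49071109  1.43575916  0.1838319   1.36218239
  1.32872914]
8.1917 [0.6262132  0.14818338 0.36996275] [ 0.04690298  0.38922447 -0.49014459  1.43576994  0.18385376  1.36217182
  1.32866998] [-0.19609596 -0.62336678 -1.5105552 ] 0.010296105535452165
```

View pics/w5.png

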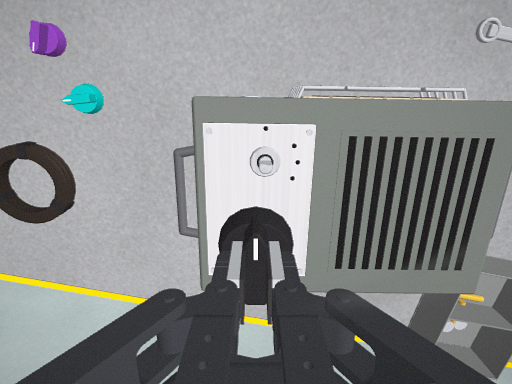

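```bash
python3 - <<'E'
from h import *
P,im,d=load("w5"); 
c=cv2.resize(im[115:215,200:330,::-1],None,fx=6,fy=6,interpolation=cv2.INTER_CUBIC);cv2.imwrite("pics/c6.png",c)
X=cloud(P,d);z=X[...,2]
t=(z>.193)&(z<.21)
print("plate z",np.median(z[135:150,220:240]), "heater top z",np.median(z[105:115,220:300]))
m=t.astype(np.uint8)*255;cv2.imwrite("pics/m6.png",m)
for name,pix in [("front",[(np.argmax(t[60:150,u])+60,u) for u in range(205,500,3)]),("side",[(v,np.argmax(t[v,150:300])+150) for v in range(105,280,3)])]:
    q=np.array([X[v,u,:2] for v,u in pix])
    l=cv2.fitLine((q*1000).astype(np.float32),cv2.DIST_HUBER,0,.01,.01).ravel(); print(name,np.degrees(np.arctan2(l[1],l[0])),l[2:])
E
```

```text
plate z 0.20079728186546317 heater top z 0.19894545055385066
front -78.98442 [531.7369  217.77664]
side 10.968553 [622.0679   87.87528]
```

View pics/c6.png

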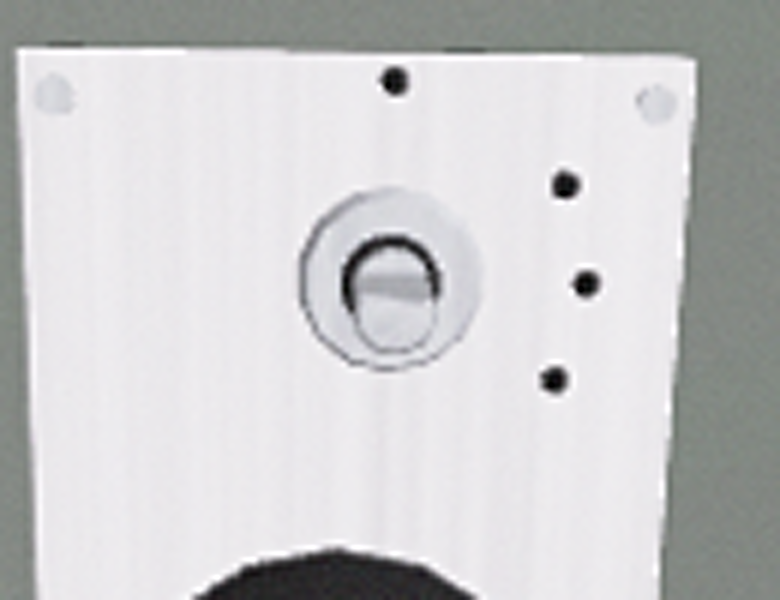

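View pics/m6.png

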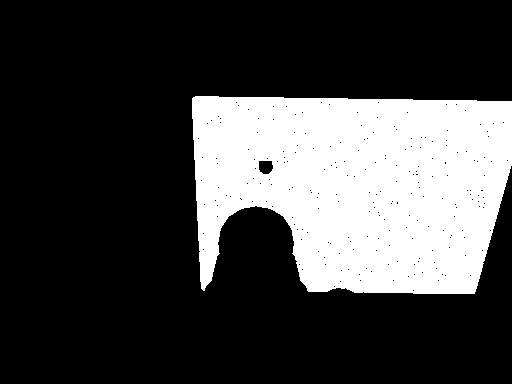

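```bash
python3 - <<'E'
from h import *
from scipy.optimize import least_squares
c=camera_params("wrist");K=c["K"];T=c["tool_from_camera"];PT=(K,T[:3,3],T[:3,:3])
for n in ["w4","w5"]:
    P,im,d=load(n); X=cloud(PT,d)  # tool frame: x fwd, y up-in-image, z right
    sl=X[195:262,215:298]; g=im[195:262,215:298].max(-1)
    xs=sl[...,0]
    m=(d[195:262,215:298]<.22)&(d[195:262,215:298]>0)
    print(n,np.histogram(xs[m],bins=np.arange(-.02,.06,.003)))
    # skirt top face
    top=m&(xs>.022)&(xs<.031)
    print("skirt top x",np.median(xs[top]),top.sum())
    # outer arc: first dark pixel by column
    q=[]
    for u in range(222,292,2):
        col=np.where((d[195:262,u]<.22)&(d[195:262,u]>0))[0]
        if len(col): q.append(X[195+col[0],u])
    q=np.array(q); 
    h=np.median(xs[top]); # intersect rays w/ plane x=h
    qq=[]
    for u in range(222,292,2):
        col=np.where((d[195:262,u]<.22)&(d[195:262,u]>0))[0]
        if len(col):
            p,dd=ray(*PT,u,195+col[0]-.5); qq.append((p+dd*(h-p[0])/dd[0])[1:])
    qq=np.array(qq)
    f=least_squares(lambda a:np.hypot(qq[:,0]-a[0],qq[:,1]-a[1])-.022,[0,0],loss="soft_l1",f_scale=.0005)
    f2=least_squares(lambda a:np.hypot(qq[:,0]-a[0],qq[:,1]-a[1])-a[2],[0,0,.022],loss="soft_l1",f_scale=.0005)
    print("axis (y,z) tool",f.x,np.sqrt(2*f.cost/len(qq)),f2.x)
    # white line
    w=np.argwhere((im[235:262,245:267].min(-1)>200)); w=w+[235,245]; print("white",w.mean(0),w.min(0),w.max(0))
    for v,u in [w.mean(0),(w.min(0)[0],w.mean(0)[1])]:
        p,dd=ray(*PT,u,v); print(p+dd*(h-.018-p[0])/dd[0])
P,im,d=load("w5");s=None
R=P[2]@T[:3,:3].T; t=P[1]-R@T[:3,3]
tip=at_z(P,265.4,167.1,.2258); col=at_z(P,265.0,161.1,.2038)
print("tcp",t,"tip",tip,"collar",col,"tip in tool",R.T@(tip-t),R.T@(col-t))
X=cloud(P,d);print("tip z",np.percentile(X[160:175,258:273,2],[50,90,95]))
# screws
a=at_z(P,*(np.array([54,96])/6+[200-.4,115-.4]),.2008);b=at_z(P,*(np.array([656,104])/6+[200-.4,115-.4]),.2008);print("screw yaw",np.degrees(np.arctan2(*(b-a)[1::-1])))
E
```

```text
w4 (array([  0,   0,   0,   0,   0,   0,   0,  53, 105, 122, 688, 263, 189,
       136,  65,  51, 732, 300, 225, 227, 222, 163,  43,   0,   0,   0]), array([-0.02 , -0.017, -0.014, -0.011, -0.008, -0.005, -0.002,  0.001,
        0.004,  0.007,  0.01 ,  0.013,  0.016,  0.019,  0.022,  0.025,
        0.028,  0.031,  0.034,  0.037,  0.04 ,  0.043,  0.046,  0.049,
        0.052,  0.055,  0.058]))
skirt top x 0.030023268318400465 848
axis (y,z) tool [0.00539227 0.00016094] 0.0004176753089184458 [0.00829587 0.00020755 0.01942365]
white [248.87951807 255.48192771] [239 254] [259 257]
[0.01202327 0.0130313  0.00024295]
[0.01202327 0.0181455  0.00024645]
w5 (array([  0,   0,   0,   0,   0,   0,   0,  59, 100, 122, 679, 269, 188,
       133,  70,  55, 700, 319, 216, 233, 228, 156,  45,   0,   0,   0]), array([-0.02 , -0.017, -0.014, -0.011, -0.008, -0.005, -0.002,  0.001,
        0.004,  0.007,  0.01 ,  0.013,  0.016,  0.019,  0.022,  0.025,
        0.028,  0.031,  0.034,  0.037,  0.04 ,  0.043,  0.046,  0.049,
        0.052,  0.055,  0.058]))
skirt top x 0.030044621116178782 825
axis (y,z) tool [0.00531442 0.00022347] 0.0004010451771298986 [0.00810484 0.00024319 0.01951826]
white [249.  255.5] [239 254] [259 257]
[0.01204462 0.01295678 0.00025138]
[0.01204462 0.01813492 0.00025482]
tcp [0.6262132  0.14818308 0.36996274] tip [0.60311436 0.15238002 0.2258    ] collar [0.60239571 0.1525321  0.2038    ] tip in tool [0.14416134 0.02172934 0.00891116] [0.16616129 0.0224004  0.00921354]
tip z [0.22442198 0.22635717 0.22669953]
screw yaw 101.12424578892329
```

```bash
python3 - <<'E'
from h import *
from scipy.optimize import least_squares
c=camera_params("wrist");K=c["K"];T=c["tool_from_camera"];PT=(K,T[:3,3],T[:3,:3])
P,im,d=load("w5"); X=cloud(PT,d)
for H in [.046,.048]:
    qq=[]
    for u in range(222,292,2):
        col=np.where((d[195:262,u]<.24)&(d[195:262,u]>0))[0]
        p,dd=ray(*PT,u,195+col[0]-.5); qq.append((p+dd*(H-p[0])/dd[0])[1:])
    qq=np.array(qq); qq=qq[qq[:,0]>np.median(qq[:,0])-.008]
    for free in (0,1):
        f=least_squares(lambda a:np.hypot(qq[:,0]-a[0],qq[:,1]-a[1])-(a[2] if free else .022),[0,0,.022],loss="soft_l1",f_scale=.0005);print(H,f.x,np.sqrt(2*f.cost/len(qq)))
# top face rim from depth: points x in .028-.0315
m=(X[...,0]>.0275)&(X[...,0]<.0325)&(d>0);m[:195]=0;m[265:]=0;m[:,:215]=0;m[:,298:]=0
q=X[m][:,1:];print(q[:,0].max(),q[:,1].min(),q[:,1].max())
h=cv2.convexHull((q*1000).astype(np.float32)).reshape(-1,2);h=h[h[:,0]>np.median(h[:,0])-2];
f=least_squares(lambda a:np.hypot(h[:,0]-a[0],h[:,1]-a[1])-a[2],[0,0,20],loss="soft_l1");print(f.x)
# grip point in hand: white line top vs before grasp (w2/w3)
for n in ["w3"]:
    P,im,d=load(n)
    w=np.argwhere((im[225:272,240:275].min(-1)>200))+[225,240]; print(n,w.min(0),w.max(0),w.mean(0))
c=cv2.convertScaleAbs(load("w5")[1][195:310,210:300,::-1],alpha=2.2,beta=10);cv2.imwrite("pics/c7.png",cv2.resize(c,None,fx=5,fy=5,interpolation=cv2.INTER_CUBIC))
E
```

```text
0.046 [-0.00031903  0.00027029  0.022     ] 0.0002003355797315585
0.046 [6.29308077e-05 2.59044425e-04 2.16613968e-02] 0.0001950289449676498
0.048 [-0.00102444  0.00026149  0.022     ] 0.00019748074148250461
0.048 [-0.00094263  0.00025922  0.02192764] 0.0001972278811505302
0.02139523241459545 -0.018920831291464414 0.01948701831100945
[ 1.65445604  0.22149874 18.89375505]
w3 [238 255] [258 258] [248.  256.5]
```

View pics/c7.png

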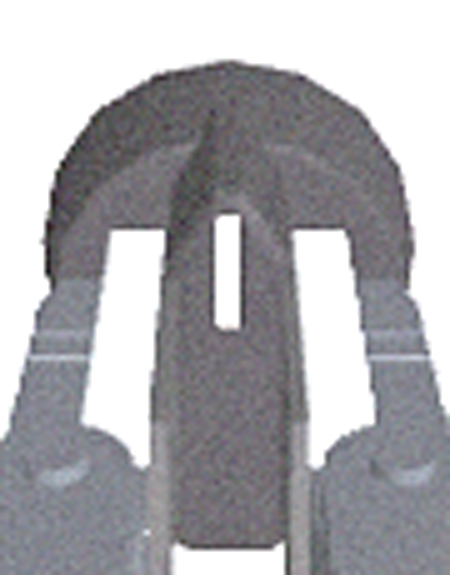

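The knob is held straight: its white line at (255.5,249) points up the image, towards the heater's front. The spindle D is at about (265.4,167), with its flat edge towards the image top. The heater yaw is 11.0°. I'll take a closer look at the tip with the knob nearly level with it, so little depth difference remains.

```bash
cat >> h.py <<'E'
YAW=np.radians(101.0); RT=down(YAW)
HX=np.array([np.cos(YAW-np.pi/2),np.sin(YAW-np.pi/2),0]); HY=np.array([-HX[1],HX[0],0])
def servo(target,n=2,feed=.1):
    target=np.asarray(target,float); cmd=target.copy()
    for i in range(n+1):
        move_l(cmd,RT,feed=feed); sleep(.2); e=target-sense()["position"]
        if np.linalg.norm(e)<2e-4: break
        cmd=cmd+e
    return cmd,e
E
python3 - <<'E'
from h import *
cmd,e=servo([.6433,.160,.298],1); s=sense();print(s["time_s"],cmd,e,s["position"],s["wrist_force"]); R=s["tcp_rot"];print(np.round(R,4))
P,im,d=snap("wrist","w6")
c=cv2.resize(im[130:260,200:330,::-1],None,fx=5,fy=5,interpolation=cv2.INTER_CUBIC);cv2.imwrite("pics/c8.png",c)
E
```

```text
9.7917 [0.64329754 0.16003633 0.29799058] [2.12298955e-04 7.64312156e-05 8.74877882e-04] [0.6430877  0.15992357 0.29712512] [ 0.07853503  0.65931729 -0.87928606]
[[ 0.     -0.9816 -0.1908]
 [-0.     -0.1908  0.9816]
 [-1.      0.     -0.    ]]
```

View pics/w6.png

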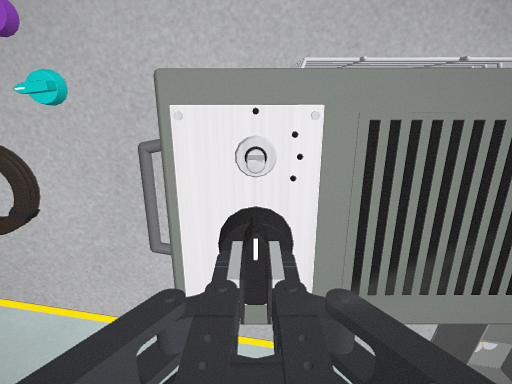

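View pics/c8.png

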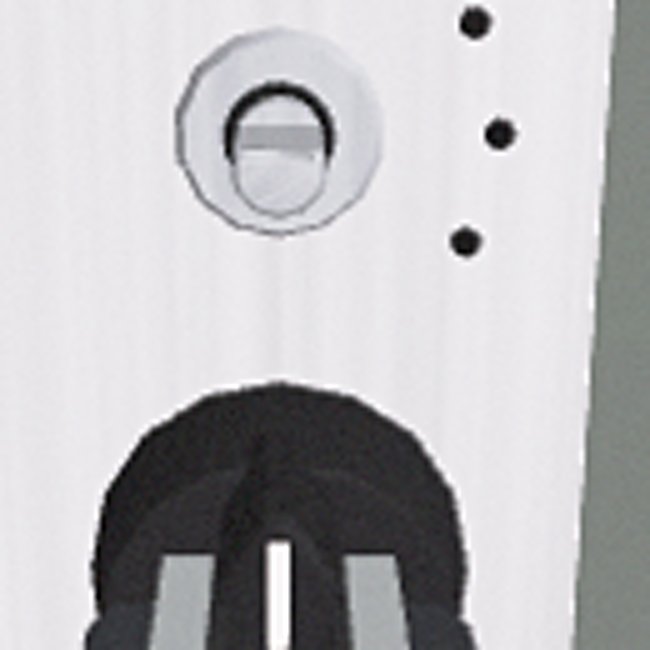

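```bash
python3 - <<'E'
from h import *
c=camera_params("wrist");K=c["K"];T=c["tool_from_camera"];PT=(K,T[:3,3],T[:3,:3])
P,im,d=load("w6");X=cloud(PT,d)
print("tip x",np.percentile(X[160:170,250:262,0],[10,25,50]),"plate x",np.median(X[120:135,200:230,0]))
def f(u,v,h):
    p,dd=ray(*PT,u,v); return p+dd*(h-p[0])/dd[0]
for h in (.0702,.0713,.072):
    print(h,f(255.5,163.66,h),"flat",f(255.5,159.6,h),"round",f(255.5,172.6,h))
for h in(.047,.048): print("knob front rim",f(255.6,206,h), "axis y",f(255.6,206,h)[1]-.022)
print("collar", f((279+.5)/5+199.5,(132+.5)/5+129.5,.0925))
E
```

```text
tip x [0.07040413 0.07078935 0.07126515] plate x 0.09621189236852987
0.0702 [0.0702     0.04096055 0.00027526] flat [0.0702     0.04351308 0.00027696] round [0.0702     0.0352631  0.00027147]
0.0713 [0.0713     0.04071994 0.00027551] flat [0.0713     0.04328751 0.00027722] round [0.0713     0.03498893 0.0002717 ]
0.072 [0.072      0.04056683 0.00027566] flat [0.072      0.04314396 0.00027738] round [0.072      0.03481446 0.00027184]
knob front rim [0.047      0.02154406 0.00031059] axis y -0.00045594184161114326
knob front rim [0.048      0.02117555 0.00031106] axis y -0.0008244451169266767
collar [0.0925     0.04145371 0.00021496]
```

```bash
python3 - <<'E'
from h import *
cmd,e=servo([.6023,.1520,.285],2); s=sense();print(s["time_s"],cmd,e,s["wrist_force"])
c2=cmd.copy();c2[2]=.262
r=move_l(c2,RT,feed=.03,until_force=6); sleep(.1); s=sense();print(r,s["time_s"],s["position"],s["wrist_force"],s["ft_torque"],s["finger_gap"])
snap("side","s7");snap("wrist","w7")
E
```

```text
11.525 [0.60224839 0.15198564 0.28498399] [6.55384000e-05 1.60526658e-05 2.14197765e-05] [-0.12106421  0.3150773  -0.45148887]
False 12.5417 [0.60236143 0.15197572 0.26198795] [ 1.18586026  0.60793847 -2.91415643] [ 0.13342465 -0.34023387  0.04025759] 0.010376830482930659
```

It went in freely to 12 mm depth with almost no force. Now I seat it and press in.

```bash
python3 - <<'E'
from h import *
p=np.array([.60225,.15199,.262])
for z in [.260,.259,.258,.257,.256,.255,.254,.253]:
    p[2]=z; r=move_l(p,RT,feed=.02,until_force=25); sleep(.1); s=sense()
    print(z,r,round(s["time_s"],2),s["position"].round(5),s["wrist_force"].round(2),s["finger_gap"].round(4))
    if s["wrist_force"][2]>22 or r: break
snap("side","s8");snap("wrist","w8")
a=cv2.imread("pics/side0.png")[115:195,210:310];b=cv2.imread("pics/s8.png")[115:195,210:310]
cv2.imwrite("pics/c9.png",cv2.resize(np.vstack([a,b]),None,fx=3.7,fy=3.7,interpolation=cv2.INTER_CUBIC))
E
```

```text
Traceback (most recent call last):
AttributeError: 'float' object has no attribute 'round'
```

```bash
python3 - <<'E'
from h import *
p=np.array([.60225,.15199,.262])
for z in [.2595,.2585,.2575,.2565,.2555,.2545,.2535,.2525]:
    p[2]=z; r=move_l(p,RT,feed=.02,until_force=25); sleep(.1); s=sense()
    print(z,r,round(s["time_s"],2),s["position"].round(5),s["wrist_force"].round(2),round(s["finger_gap"],4))
    if s["wrist_force"][2]>22 or r: break
snap("side","s8");snap("wrist","w8")
a=cv2.imread("pics/side0.png")[115:195,210:310];b=cv2.imread("pics/s8.png")[115:195,210:310]
cv2.imwrite("pics/c9.png",cv2.resize(np.vstack([a,b]),None,fx=3.7,fy=3.7,interpolation=cv2.INTER_CUBIC))
E
```

```text
0.2595 False 13.34 [0.60235 0.15204 0.25994] [ 1.88 -0.63  2.  ] 0.0101
0.2585 False 13.69 [0.60238 0.15206 0.25917] [-0.2   0.09  4.58] 0.0102
0.2575 False 14.04 [0.6024  0.15204 0.25832] [ 0.26 -0.62  5.3 ] 0.01
0.2565 False 14.39 [0.6024  0.15208 0.25748] [0.06 0.31 6.07] 0.0102
0.2555 False 14.74 [0.60238 0.15205 0.25662] [-0.59  0.09  7.21] 0.01
0.2545 False 15.09 [0.60242 0.15206 0.25579] [-1.55 -0.87  7.99] 0.0102
0.2535 False 15.44 [0.60241 0.15207 0.25495] [-1.79 -1.08  7.88] 0.0101
0.2525 False 15.79 [0.60242 0.15209 0.25477] [-2.7  -2.23 12.45] 0.0101
```

View pics/w8.png

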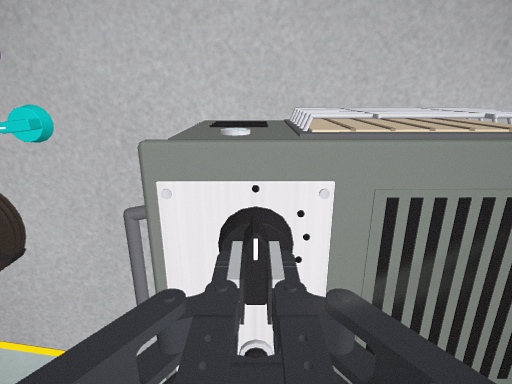

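View pics/c9.png

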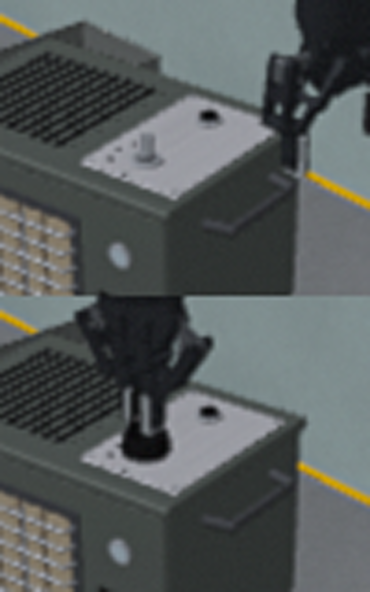

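The spring started at z≈.2597 and a hard stop came at ≈.2548, which is 5 mm of travel. I add some margin of push and check that it holds.

```bash
python3 - <<'E'
from h import *
p=np.array([.60225,.15199,.2525])
for z in [.2515,.2505,.2495]:
    p[2]=z; move_l(p,RT,feed=.02); sleep(.15); s=sense()
    print(z,round(s["time_s"],2),s["position"].round(5),s["wrist_force"].round(2),s["ft_torque"].round(2),round(s["finger_gap"],4))
    if s["wrist_force"][2]>26: break
sleep(1); s=sense();print(s["time_s"],s["position"].round(5),s["wrist_force"].round(2))
snap("scene","e");P,im,d=snap("wrist","w9")
c=cv2.resize(im[170:290,190:320,::-1],None,fx=4,fy=4,interpolation=cv2.INTER_CUBIC);cv2.imwrite("pics/c10.png",c)
X=cloud(P,d);S=cam_pose("wrist")
m=np.zeros(d.shape,bool);m[200:260,215:298]=1
m&=(X[...,2]<.245)&(X[...,2]>.2165);print("skirt z min/med",np.percentile(X[m][:,2],[2,50,98]),"plate",np.median(X[185:195,200:215,2]))
E
```

```text
0.2515 16.29 [0.60248 0.15214 0.25472] [-4.99 -2.28 15.48] [-0.48  0.92 -0.01] 0.0099
0.2505 16.69 [0.60249 0.15218 0.25465] [-5.3  -2.69 19.75] [-0.64  1.19 -0.05] 0.0098
0.2495 17.09 [0.60252 0.15219 0.25457] [-7.27 -3.43 23.71] [-0.81  1.64 -0.04] 0.0103
18.0917 [0.60252 0.15218 0.25456] [-7.16 -4.11 23.71]
skirt z min/med [0.21706933 0.22636106 0.2437351 ] plate 0.20074384104605209
```

View pics/e.png

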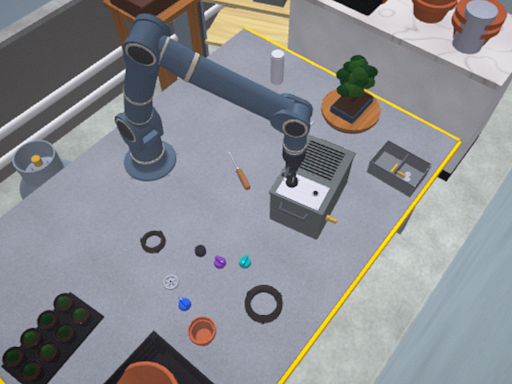

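View pics/c10.png

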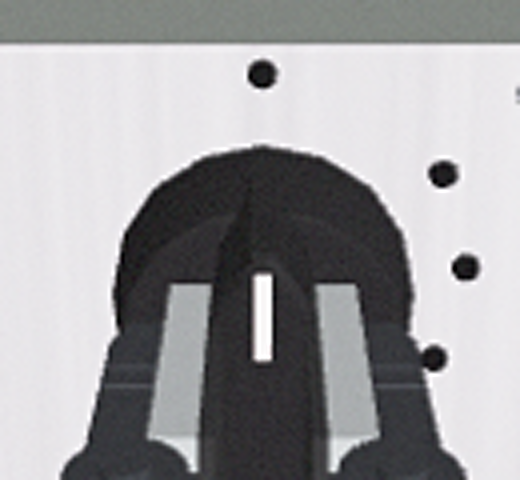

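The scene shows every other item where it was. In crop c10 the knob sits square, with its white line pointing at the front dot (px 255,188). The push is steady at about 24 N on the stop, so I hand in.

```bash
python3 -c "
from rig import *
finish_job();print(sense()['time_s'])"
```

```text
the job is handed in; nothing more can be done
the job is handed in; nothing more can be done
```

The black pointed knob is on the heater's spindle and was handed in still gripped and pressed fully in. I gripped it by its finger grip, turned it to the heater's yaw (about 11°) and pushed it on. Robot time at the last reading was about 18 s of the 40 s allowed.

- **Fit:** It slid about 12 mm onto the spindle with almost no force. Spring contact began about 14 mm below the computed tip height, as expected for fully on.
- **Press:** It then travelled about 5 mm to a hard stop. The TCP ended at z = 0.2546 against 0.255 expected. The push held steady at about 24 N for 1 s, with a side force of about 8 N.
- **Other items:** In the last scene picture they were all where they started.
- **Mismatches:**
  - Spindle positions from the heater's edges and from its tip differed by about 2 mm. I used the tip.
  - The wrist camera read heights about 1 mm low, which I allowed for.
  - During the press, wrist force readings were a few newtons below the stated spring force. I relied on travel and the hard stop instead.

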